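# Weigh down a sprung herb press and slide the dish under its head

## Task

Get the lever press ready for filling. Gently stand the tallest clip-top jar upright on the round weight pad at one end of the press arm, so that its weight holds the sprung arm open; only then slide the long-handled steel dish in beneath the raised press head, centred on the dark round spot on the table. Leave the jar standing on the pad, the arm held open, and the dish standing flat on the spot.

Things in the scene. Friction and masses are not known exactly. Their poses are not given: they have to be found in the camera images.
- jar: Tallest of three clip-top glass jars: upright cylinder, 60 mm across up to 86 mm high, lid 56 mm across, 108 mm high in all; about 0.55 kg. Grip its body 60 to 75 mm above the underside. Origin: centre of its underside; z up. Bystanders: a squat jar (66 mm across, 66 high) and a small one (50 across, 60 high), both too light to hold the press open, and a mug.
- dish: Round steel dish, 76 mm across, 32 mm high, with a straight level wooden handle 16 mm wide, 18 to 30 mm above the table, sticking out along the dish's own -x from 36 to 156 mm from its centre. About 0.18 kg. It can be pinched across the handle 110 mm from the centre and slid flat along the bare table. Origin: centre of its underside; z up.
- pad (a point): Centre of the top of the flat steel weight pad (90 mm across) on one end of the press arm. z: normal to pad; y: along the arm to the pivot, 140 mm off. Shut by its spring, the pad leans 17 degrees, centre 168 mm above the table. About 3 N down swings it to its stop: level, 127 mm high, 9 mm farther from the pivot, 285 mm from spot along spot's -y. The jar's weight keeps it there; let go, it rises.
- spot (a point): Centre of the dark disc (84 mm across, flush with the table) under the press head; fixed to the press. z up; y from the pivot (145 mm off, post 133 mm high) to the head; x away from the robot. Free for the dish: -x side and +y end. The head, a knob 44 mm across, hangs within 20 mm of spot: underside 25 mm high when shut (dish will not pass), 71 mm when open. The foot plate ends 70 mm from spot.

How it is judged:
On the way:
1. the jar stands on the pad and the arm is open, while the dish is still clear of the press head (over 70 mm from the spot) (horizontal distance between jar and pad below 0.03 m and z of jar in the frame of pad between -0.008 and 0.008 m and angle between jar's own z axis and vertical below 0.15 rad and height (world z) of pad below 0.135 m and contact force between jar and the fingers below 0.2 N and horizontal distance between dish and spot above 0.07 m), for 0.2 s.
At the end, for the whole second after the job is handed in: The jar stands upright (within 8 degrees) on the pad, its centre within 30 mm of the pad's centre, and keeps the arm open (pad centre below 135 mm); the dish stands flat on the table under the press head, its centre within 18 mm of the spot's centre; both at rest (horizontal distance between jar and pad below 0.03 m and z of jar in the frame of pad between -0.008 and 0.008 m and angle between jar's own z axis and vertical below 0.15 rad and height (world z) of pad below 0.135 m and horizontal distance between dish and spot below 0.018 m and height (world z) of dish below 0.004 m and angle between dish's own z axis and vertical below 0.1 rad and linear speed of each of dish, jar below 0.02 m/s); the robot touches nothing.
It fails at once if the jar is tipped more than 40 degrees (angle between jar's own z axis and vertical above 0.7 rad).
It fails at once if the jar is dropped or slammed onto the pad (over 0.7 m/s close above it) (horizontal distance between jar and pad below 0.05 m and z of jar in the frame of pad below 0.05 m and linear speed of jar above 0.7 m/s).
It also fails if it takes over 53 s, if anything falls off the work surface, if the arm or the gripper's body presses on something with over 40 N, if the wrist force passes 120 N, or if a joint passes its speed limit or range.

## Robot

A 6-joint arm with a two-finger parallel gripper is mounted at the origin on the work surface. World frame = base frame: x ahead of the robot, y to its left, z up, the work surface at z = 0. Lengths are in m, angles in rad, forces in N, time in s.
With the tool pointing down it reaches from about 0.275 to 0.875 m from the base axis. Payload 12.5 kg.
Tool frame: the origin (TCP) lies on the centre line of the jaws, within the pads' length; the fingertips stand r.finger_overhang ahead of it and the grasp point (between the pads) lies 3 mm ahead of it (r.finger_overhang is the distance from the TCP to the fingertips, in m); z points along the fingers, y is the direction in which the jaws open and shut (so a half turn about z gives the same grasp; the last joint's range is limited). The gripper opens to 85 mm and grips with 20 to 120 N. Pads are 22 mm wide; open, the fingers measure 114 mm over their backs; the gripper's body (76 mm by 85 mm) begins 54 mm behind the grasp point. The pads swing forward as they close: fully open they stand 13 mm farther back than shut.
Start: joints at [1.096, 0.351, 1.652, -0, 1.139, -0.085], TCP at [0.209, 0.509, 0.253] pointing down, gripper open.
Joint ranges: [-2.75, 2.75], [-0.79, 2.1], [0.01, 2.65], [-1.57, 4.71], [0.07, 3.14], [-2.87, 2.87]. Speed limits (rad/s): [2.22, 2.22, 2.79, 3.14, 3.14, 3.14].

## Interface

Orientations are given as a unit quaternion [x, y, z, w].
In Python, from cell import r, optics gives the robot as it stands. The module is installed in compiled form; this text tells all that it offers. Calls block until the motion is done:
- r.move_to(position, orientation): joint-space move of the TCP to a pose.
- r.move_linear(position, rot=None, vel=0.15): straight line of the TCP; rot=None keeps the orientation; vel is the mean speed in m/s.
- r.set_joints(angles): joint-space move.
- r.set_gripper(opening, squeeze=None): opening from 0.0 (shut) to 1.0 (fully open); squeeze is the grip in N (None keeps the last); returns when the fingers have stopped.
- r.sleep(seconds).
- r.inverse_kinematics(position, orientation): joint angles nearest the present ones, or None.
- optics.get_image(name): name is "side" or "top"; returns a dict with "pixels" (480x640x3 uint8, red, green, blue), "depth" (480x640 float32, m along the optical axis (not along the pixel's ray), 0 where there is no reading), "fx", "fy", "cx", "cy" (pixels), "D" ([k1, k2, p1, p2, k3] as OpenCV has them; the pictures are not rectified), "camera_from_world" (4x4, takes a point from world to camera coordinates). Camera axes: x right, y down, z forward; pixel columns grow to the right and rows downward; lengths in m; the calibration is good to about 2 mm. A picture is of the moment at which its call begins.
A pose or a line that the arm cannot do raises r.PlanningError and nothing moves.
- r.hand_in(): hands the job in, once; it reports no verdict.
Readings, each from a call of its own:
- r.current_t(): time.
- r.current_q(): joint angles.
- r.current_qvel(): joint speeds.
- r.current_effort(): joint torques, N m.
- r.current_tool_pos(): TCP position.
- r.current_ee_rot(): TCP orientation.
- r.current_contact_force(): force on the tool from outside, world axes, zero at the start.
- r.current_torque(): the same for the moment, N m.
- r.current_opening(): opening from 0.0 (shut) to 1.0 (fully open).
Only numpy, scipy, OpenCV 4.12 (cv2) and the standard library are available. Lean on these libraries where they do the work, as an engineer would, in place of code of your own. Each camera call takes 0.05 s, during which the arm holds its last target.

## Working session

There is one attempt and no reset: what is moved stays moved. The work goes in short steps, each a Python script; the robot and the scene stay as the last script left them, time stands still between calls to the robot, and variables do not carry over. Pictures are saved under pics/ and viewed, and the job is handed in when it is done.

```bash
mkdir -p pics; python3 - <<'E'
from cell import r, optics
import cv2,numpy as np
print(r.current_t(), r.finger_overhang, r.current_ee_rot())
for n in("side","top"):
    d=optics.get_image(n); cv2.imwrite(f"pics/{n}0.png",d["pixels"][:,:,::-1]); np.savez(f"{n}0.npz",**d)
    print(n,d["fx"],d["cx"],d["cy"],d["D"],np.round(d["camera_from_world"],3).tolist())
E
```

```text
0.0 0.022 [ 1.93675206e-01  9.81065503e-01 -6.01104561e-04 -1.80696903e-04]
side 546.4950132331377 312.1438463000459 246.92762798306552 [-0.15331132  0.          0.          0.          0.        ] [[0.737, -0.676, -0.006, -0.409], [-0.376, -0.403, -0.834, 0.309], [0.562, 0.617, -0.551, 0.862], [0.0, 0.0, 0.0, 1.0]]
top 514.0977194432979 318.4464769016487 236.31185574107732 [0.02253216 0.         0.         0.         0.        ] [[-0.128, -0.992, 0.004, 0.03], [-0.972, 0.124, -0.201, 0.546], [0.199, -0.029, -0.98, 1.104], [0.0, 0.0, 0.0, 1.0]]
```

View pics/side0.png

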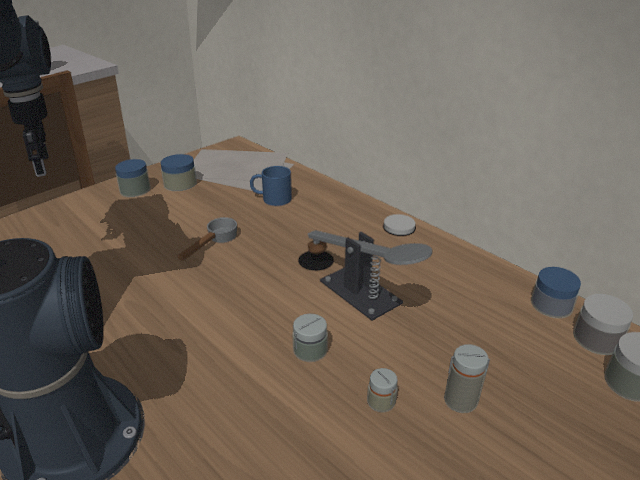

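View pics/top0.png

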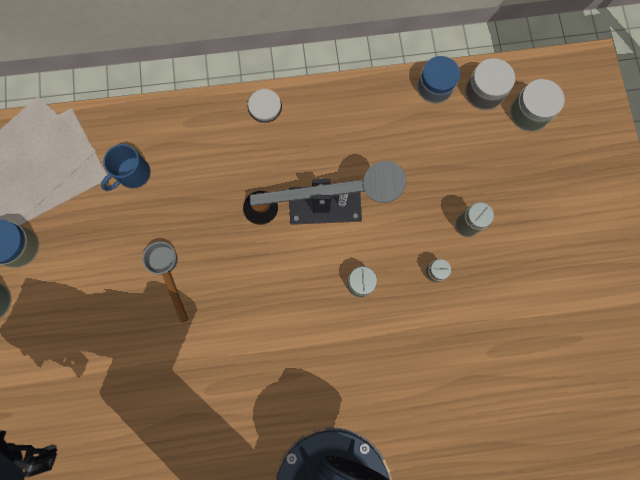

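The side and top views show the tall jar at top (480,215), the dish at (160,257) with its handle running to (184,320), the spot at (260,207), and the pad at (384,181). I'll enlarge these areas next.

```bash
cat > h.py <<'E'
import numpy as np,cv2
def K(d): return np.array([[d["fx"],0,d["cx"]],[0,d["fy"],d["cy"]],[0,0,1.]])
def px2w(d,u,v,z):
    T=d["camera_from_world"]; p=cv2.undistortPoints(np.array([[[u,v]]],float),K(d),d["D"])[0,0]
    R=T[:3,:3]; c=-R.T@T[:3,3]; ray=R.T@np.array([p[0],p[1],1]); return c+ray*(z-c[2])/ray[2]
def w2px(d,P):
    T=d["camera_from_world"]; return cv2.projectPoints(np.array(P,float).reshape(-1,3),cv2.Rodrigues(T[:3,:3])[0],T[:3,3],K(d),d["D"])[0][:,0]
def cloud(d):
    T=d["camera_from_world"]; v,u=np.mgrid[:480,:640]; uv=np.stack([u,v],-1).reshape(-1,1,2).astype(float)
    p=cv2.undistortPoints(uv,K(d),d["D"])[:,0]; z=d["depth"].reshape(-1,1)
    return ((np.hstack([p*z,z])-T[:3,3])@T[:3,:3]).reshape(480,640,3)
def load(f): 
    x=np.load(f); return {k:x[k] for k in x.files}
E
python3 - <<'E'
from h import *
def crop(n,x,y,w,h,s):
    im=cv2.imread(f"pics/{n}.png")[y:y+h,x:x+w]; return cv2.resize(im,None,fx=s,fy=s,interpolation=cv2.INTER_CUBIC)
cv2.imwrite("pics/c1.png",crop("top0",235,150,180,90,4))
a=crop("top0",440,190,70,60,6);b=crop("top0",135,230,60,100,6)[:360]
cv2.imwrite("pics/c2.png",np.hstack([a,crop("top0",135,235,60,60,6)]))
cv2.imwrite("pics/c3.png",crop("top0",135,235,70,95,6))
d=load("top0.npz");c=cloud(d)
for n,(u,v) in dict(jar=(480,215),small=(440,268),squat=(362,280),pad=(384,181),dish=(160,262),handle=(176,297),spot=(262,212),table=(300,300),knob=(262,199)).items(): print(n,c[v,u].round(4))
E
```

```text
jar [ 0.5368 -0.3916  0.1094]
small [ 0.4388 -0.2976  0.0632]
squat [ 0.4339 -0.1222  0.0673]
pad [ 0.6223 -0.1873  0.1661]
dish [0.5418 0.3309 0.0067]
handle [0.4536 0.2946 0.0276]
spot [0.6224 0.0813 0.0384]
table [ 0.4136  0.0195 -0.002 ]
knob [0.641  0.0749 0.0803]
```

View pics/c1.png

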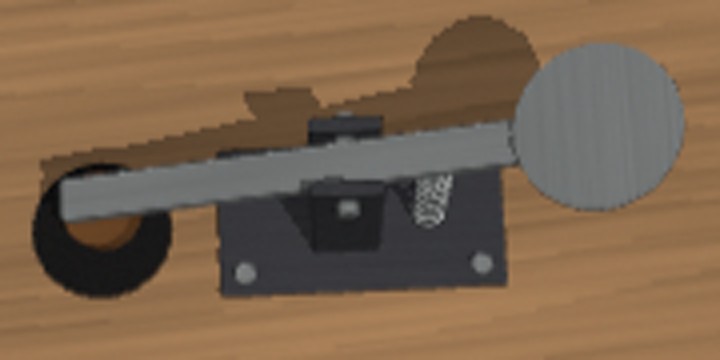

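View pics/c2.png

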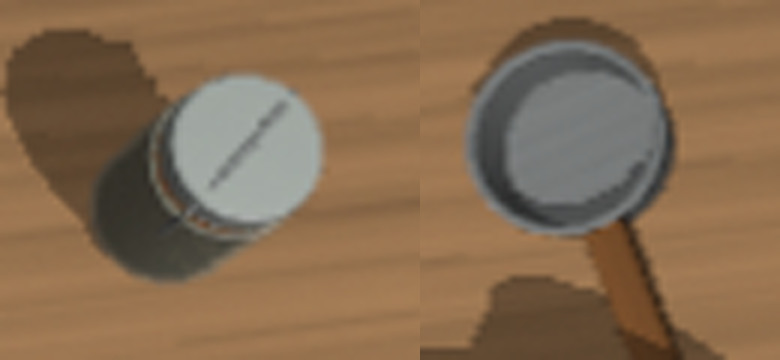

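View pics/c3.png

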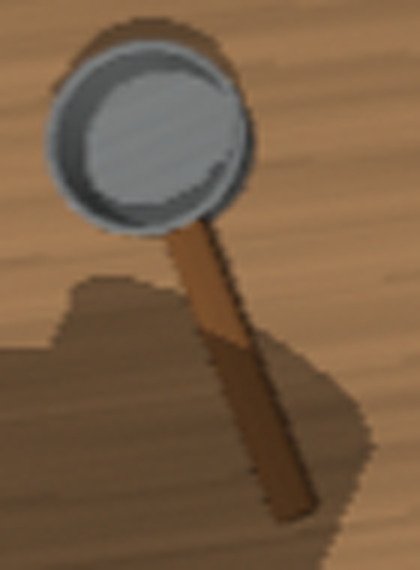

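Readings from the crops, in top-image pixels: spot centre about (260.2,207.2), pad (384.4,181.4), jar lid (480.7,214.3), dish rim (159.0,257.6). The handle axis runs from (165.3,272.6) to (183.1,320.8).

```bash
python3 - <<'E'
from h import *
d=load("top0.npz");s=load("side0.npz")
def f(U,V,x,y,k,z): return px2w(d,(U+.5)/k-.5+x,(V+.5)/k-.5+y,z)
sp=f(102,230,235,150,4,0);pad=f(599,127,235,150,4,.168);jar=f(246.5,148,440,190,6,.108);dish=f(146.5,138,135,235,6,.032)
h0=f(184,228,135,235,6,.03);h1=f(291,517,135,235,6,.03)
for n in("sp","pad","jar","dish","h0","h1"): print(n,globals()[n].round(4))
print(np.linalg.norm(sp-dish),np.linalg.norm((h0-dish)[:2]),np.linalg.norm((h1-dish)[:2]))
hd=h0-h1; print("dish yaw",np.degrees(np.arctan2(hd[1],hd[0])), np.degrees(np.arctan2(*(dish-h1)[1::-1])))
# foot plate corners front edge
a=f(222,298,235,150,4,.005);b=f(507,286,235,150,4,.005);print("plate",a,b)
y=(sp-pad)[:2];print("spot y from pad deg",np.degrees(np.arctan2(y[1],y[0])),np.linalg.norm(y)); e=(a-b)[:2];print(np.degrees(np.arctan2(e[1],e[0])))
# pad cloud centroid
c=cloud(d);m=(c[...,2]>.14)&(c[...,2]<.2)&(np.hypot(c[...,0]-pad[0],c[...,1]-pad[1])<.06);P=c[m];print("pad cloud",P.mean(0))
u,_,vt=np.linalg.svd(P-P.mean(0),full_matrices=0);print(vt[2])
im=cv2.imread("pics/side0.png")
for p in (sp,pad,jar,dish,h1):
    q=w2px(s,p)[0]; cv2.drawMarker(im,tuple(int(round(t)) for t in q),(0,0,255),0,8)
cv2.imwrite("pics/sm.png",im)
E
```

```text
sp [0.6452 0.0873 0.    ]
pad [ 0.6208 -0.1877  0.168 ]
jar [ 0.5385 -0.3939  0.108 ]
dish [0.5473 0.3252 0.032 ]
h0 [0.5115 0.3141 0.03  ]
h1 [0.3987 0.2822 0.03  ]
0.25921100150867704 0.03749882003901914 0.15472312032766464
dish yaw 15.804924972713534 16.167659676140445
plate [0.59346311 0.02095709 0.005     ] [ 0.57926309 -0.14743572  0.005     ]
spot y from pad deg 84.92897121760231 0.276082824978961
85.1798370681368
pad cloud [ 0.62110305 -0.18411934  0.16601493]
[-0.02255446 -0.32185728 -0.94651951]
```

View pics/sm.png

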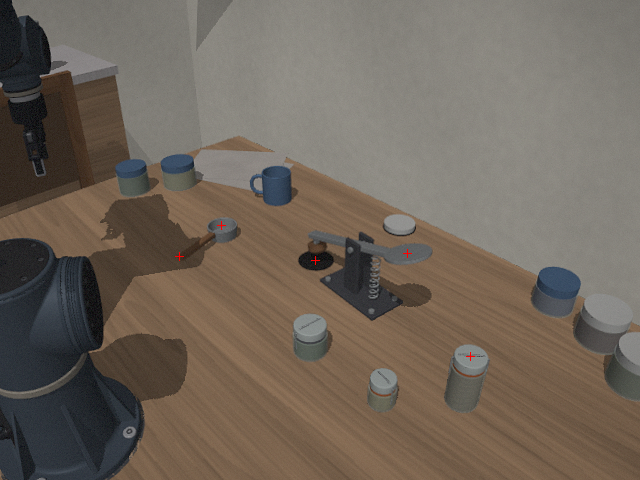

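The side-view projections agree with the top view. Next I'll pick up the jar.

```bash
cat >> h.py <<'E'
def Q(deg):
    a=np.radians(deg)/2+np.pi/4; return [np.cos(a),np.sin(a),0,0]
E
python3 - <<'E'
from h import *; from cell import r,optics
J=[.5385,-.3939]
for p,a in [((*J,.25),85),((*J,.073),85),((.620,-.197,.2),85),((.4416,.2949,.03),106),((.542,.125,.03),70)]:
    print(p,r.inverse_kinematics(p,Q(a)))
r.move_to([*J,.25],Q(85)); print(r.current_t())
r.move_linear([*J,.073],vel=.2)
print(r.current_t(),r.current_contact_force())
d=optics.get_image("side");cv2.imwrite("pics/s1.png",d["pixels"][200:,320:,::-1].repeat(2,0).repeat(2,1))
r.set_gripper(0.3,squeeze=50)
print(r.current_opening(),r.current_contact_force(),r.current_t())
E
```

```text
(0.5385, -0.3939, 0.25) [-7.01292246e-01  5.69432961e-01  1.32100654e+00 -4.44089210e-16
  1.25115316e+00 -2.18482211e+00]
(0.5385, -0.3939, 0.073) [-7.01292246e-01  7.67213221e-01  1.44200674e+00 -4.44089210e-16
  9.32372689e-01 -2.18482211e+00]
(0.62, -0.197, 0.2) [-3.79192806e-01  5.85543501e-01  1.42161830e+00 -4.44089210e-16
  1.13443085e+00 -1.86272267e+00]
(0.4416, 0.2949, 0.03) [ 5.01105550e-01  6.52832756e-01  1.83763473e+00 -4.44089210e-16
  6.51125171e-01 -1.34894346e+00]
(0.542, 0.125, 0.03) [ 1.42967521e-01  6.82746010e-01  1.77010053e+00 -4.44089210e-16
  6.88746117e-01 -1.07876296e+00]
3.45
4.4833 [ 0.84033668 -0.18684866  0.03903999]
0.6873278406784777 [-1.56270782  0.70306152  4.82134028] 4.9
```

View pics/s1.png

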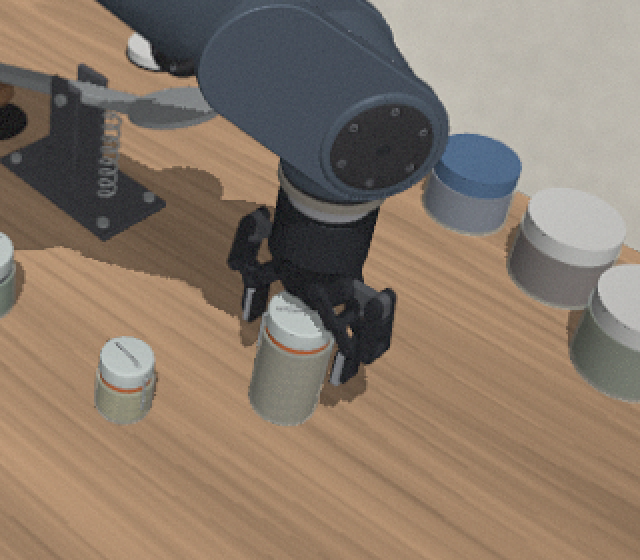

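The side view shows the fingers on either side of the jar at (295,340), and the gripper closed at opening 0.687, which matches the 60 mm body. Next I'll lift it and carry it over the pad.

```bash
python3 - <<'E'
from h import *; from cell import r,optics
J=[.5385,-.3939];P=[.620,-.197]
r.move_linear([*J,.295],vel=.2); print(r.current_contact_force(),r.current_opening())
r.move_linear([*P,.295],vel=.2)
d=optics.get_image("side");cv2.imwrite("pics/s2.png",d["pixels"][100:380,300:620,::-1].repeat(2,0).repeat(2,1))
d=optics.get_image("top");cv2.imwrite("pics/t2.png",d["pixels"][100:300,230:510,::-1].repeat(2,0).repeat(2,1))
print(r.current_contact_force(),r.current_t())
E
```

```text
[ 0.63259003 -0.93866423 -6.25229627] 0.6913507453507164
[-0.60432535  0.20365293 -6.04409804] 7.475
```

View pics/s2.png

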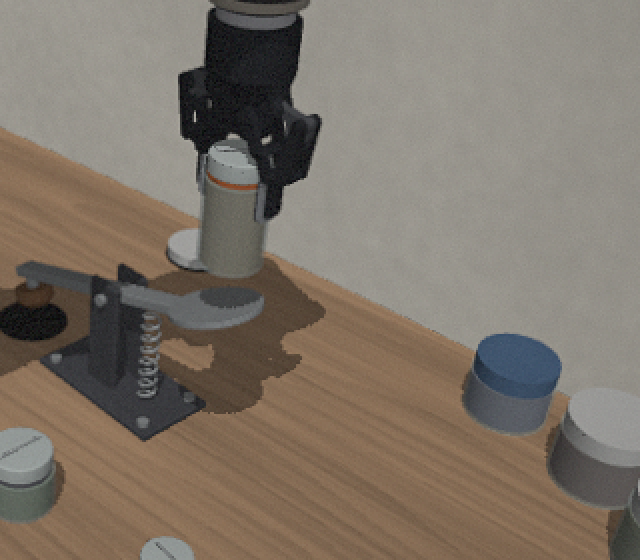

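View pics/t2.png

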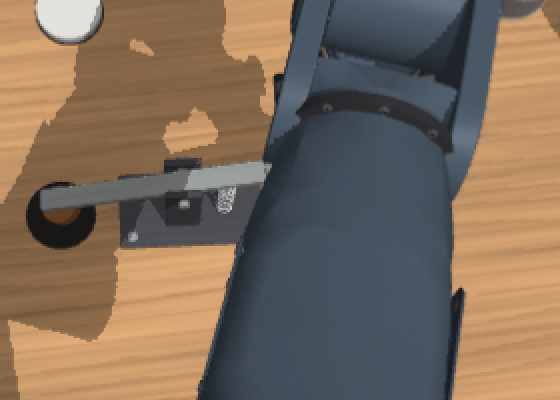

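The side view shows the jar upright in the gripper at (233,215), directly above the pad at (215,305); in the top view the arm hides it. Next I'll lower it slowly while watching the force.

```bash
python3 - <<'E'
from h import *; from cell import r,optics
P=[.620,-.197]
r.move_linear([*P,.262],vel=.1)
for z in (.25,.238,.226,.214,.207):
    r.move_linear([*P,z],vel=.06); print(z,r.current_contact_force().round(2))
for z in np.arange(.2045,.195,-.0015):
    r.move_linear([*P,z],vel=.03); f=r.current_contact_force(); print(round(z,4),f.round(2))
    if f[2]>1: break
d=optics.get_image("side");cv2.imwrite("pics/s3.png",d["pixels"][100:380,300:620,::-1].repeat(2,0).repeat(2,1));np.savez("side3.npz",**d)
print(r.current_opening(),r.current_t())
E
```

```text
0.25 [-0.46  1.34 -4.66]
0.238 [-0.84  0.49 -4.04]
0.226 [-0.53  1.15 -3.54]
0.214 [-0.19  0.84 -4.07]
0.207 [-0.29  2.03 -3.74]
0.2045 [ 1.89 -0.89 -3.29]
0.203 [-0.84 -0.69 -4.43]
0.2015 [-0.58  0.37 -3.68]
0.2 [-3.   -0.8   2.97]
0.6873025346108464 10.675
```

View pics/s3.png

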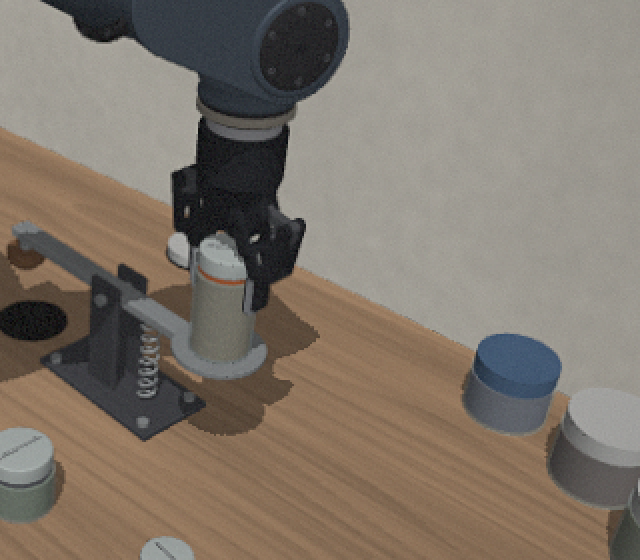

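The side view shows the pad level, with the jar standing centred on it at (221,350), and the head raised at (25,245). The stop showed clearly in the force. Next I'll release the jar and retreat upward.

```bash
python3 - <<'E'
from h import *; from cell import r,optics
P=[.620,-.197]
r.set_gripper(.8); r.set_gripper(1.0); r.sleep(.1)
print(r.current_contact_force(),r.current_t())
r.move_linear([*P,.34],vel=.15); print(r.current_t())
D=[.4416,.2949]
r.move_to([*D,.16],Q(106)); print(r.current_t(),r.current_tool_pos())
d=optics.get_image("side");cv2.imwrite("pics/s4.png",d["pixels"][100:380,150:550,::-1].repeat(2,0).repeat(2,1));
d=optics.get_image("top");cv2.imwrite("pics/t4.png",d["pixels"][120:320,130:450,::-1].repeat(2,0).repeat(2,1));np.savez("top4.npz",**d)
E
```

```text
[-0.2422837  -0.47207708  0.10731165] 11.35
12.4333
14.425 [0.44232751 0.29451716 0.16029288]
```

View pics/s4.png

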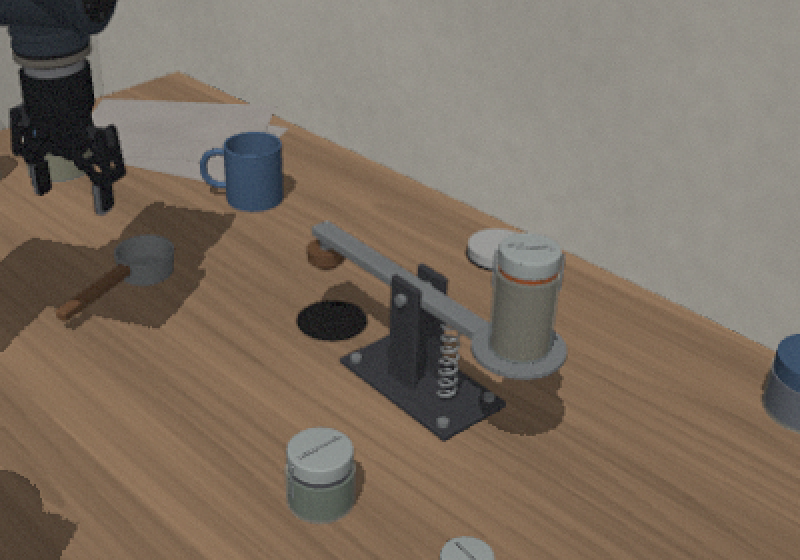

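View pics/t4.png

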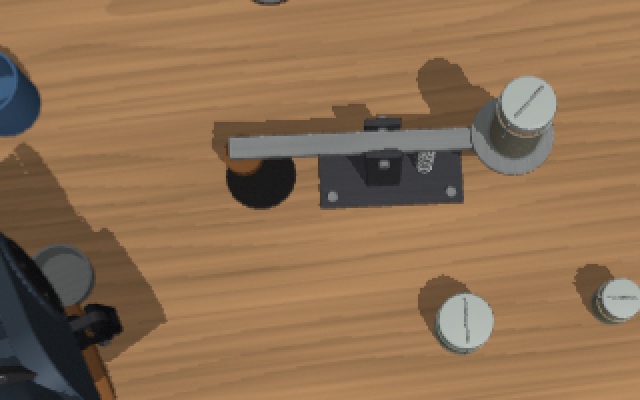

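The jar stands upright on the level pad: in the top view the lid is at (528,104) in the crop. The head is raised and the spot at (261,175) is uncovered. Next I'll pinch the dish handle.

```bash
python3 - <<'E'
from h import *; from cell import r,optics
d=load("top4.npz"); print("jar",px2w(d,393.75,171.75,.235))
D=[.4416,.2949]
r.set_gripper(.6)
r.move_linear([*D,.030],vel=.12); print(r.current_contact_force())
r.set_gripper(0.0,squeeze=40); print(r.current_opening(),r.current_contact_force(),r.current_t())
d=optics.get_image("side");cv2.imwrite("pics/s5.png",d["pixels"][120:320,100:340,::-1].repeat(3,0).repeat(3,1));
d=optics.get_image("top");cv2.imwrite("pics/t5.png",d["pixels"][200:360,100:240,::-1].repeat(3,0).repeat(3,1));np.savez("top5.npz",**d)
E
```

```text
jar [ 0.61774507 -0.19687892  0.235     ]
[ 0.2092054  -0.63958836 -0.03107142]
0.1755915169049361 [-0.14386632 -0.1713284   1.79819111] 16.6
```

View pics/s5.png

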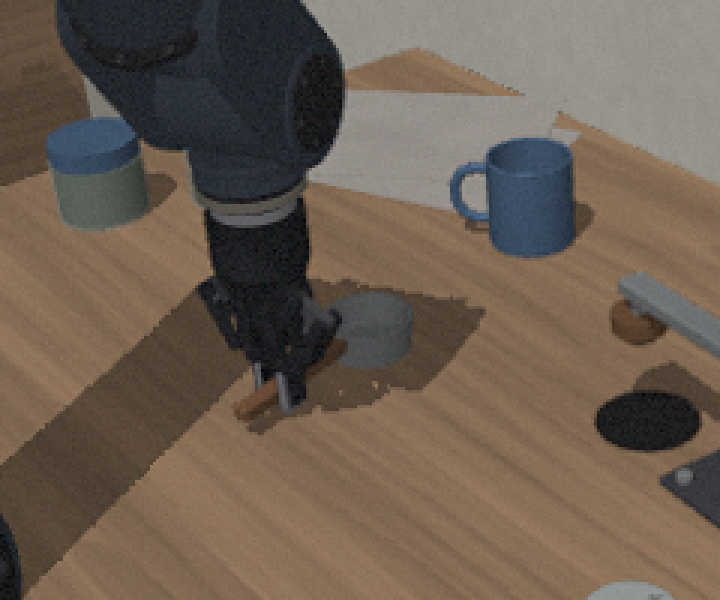

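View pics/t5.png

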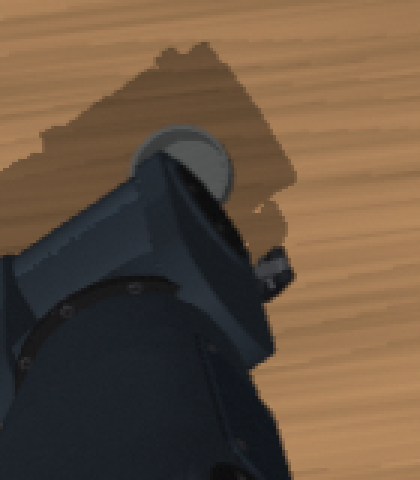

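The side view shows the fingers pinching the handle at (275,390) in the crop, with the dish flat at (375,330), and opening 0.176 ≈ 15 mm matches the handle. Next I'll slide the dish to a waypoint on the +y side, then in.

```bash
python3 - <<'E'
from h import *; from cell import r,optics
yaw=np.radians(-20); off=.11*np.array([np.cos(yaw),np.sin(yaw)])
w=np.array([.642,.19])-off; s=np.array([.6452,.0873])-off
r.move_linear([*w,.030],rot=Q(70),vel=.08); print(r.current_contact_force(),r.current_t())
r.move_linear([*s,.030],vel=.06); print(r.current_contact_force(),r.current_t(),r.current_opening())
d=optics.get_image("side");cv2.imwrite("pics/s6.png",d["pixels"][120:360,200:500,::-1].repeat(2,0).repeat(2,1));
d=optics.get_image("top");cv2.imwrite("pics/t6.png",d["pixels"][120:320,190:440,::-1].repeat(3,0).repeat(3,1));np.savez("top6.npz",**d)
E
```

```text
[ 2.23464239 -1.43579177  1.09032917] 18.325
[1.27689289 0.6662541  2.17690505] 20.1833 0.17631761536747723
```

View pics/s6.png

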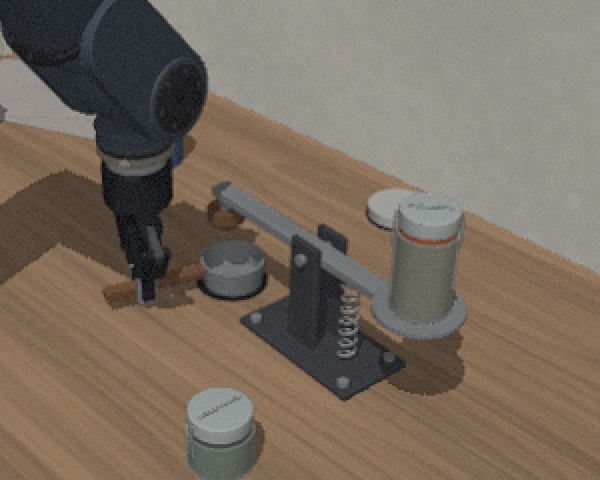

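View pics/t6.png

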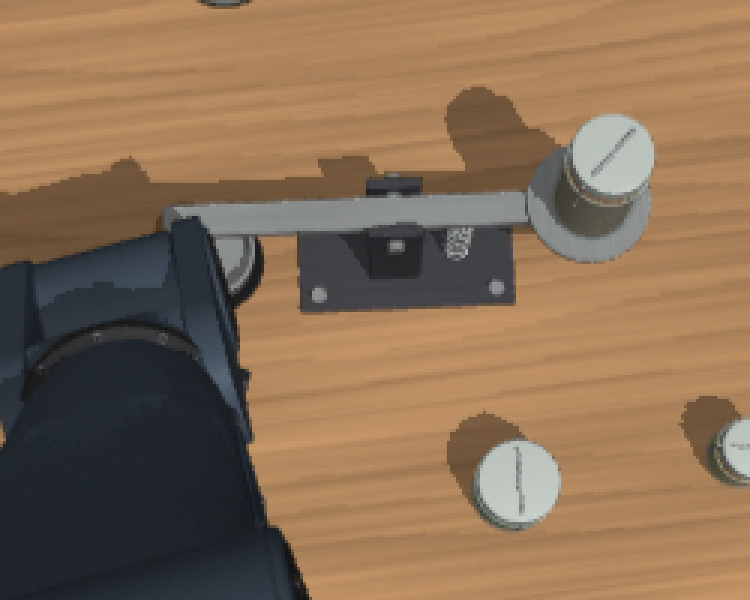

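The side view shows the dish base inside the dark disc at (232,280), under the raised head, with an even dark rim around it. Next I'll release and back off.

```bash
python3 - <<'E'
from h import *; from cell import r,optics
p=r.current_tool_pos()
r.set_gripper(.5); r.move_linear([p[0],p[1],.10],vel=.08)
r.move_linear([p[0]-.12,p[1]+.1,.25],vel=.15)
print(r.current_contact_force(),r.current_t())
d=optics.get_image("side");s=d
dish=np.array([.6452,.0873,0]);t=np.linspace(0,2*np.pi,60)
im=d["pixels"][:,:,::-1].copy()
cv2.imwrite("pics/s7.png",cv2.resize(im[200:320,270:470],None,fx=4,fy=4,interpolation=cv2.INTER_CUBIC)); np.savez("side7.npz",**d)
d=optics.get_image("top");cv2.imwrite("pics/t7.png",cv2.resize(d["pixels"][140:270,210:410,::-1],None,fx=4,fy=4,interpolation=cv2.INTER_CUBIC));np.savez("top7.npz",**d)
E
```

```text
[ 1.1538634  -0.24273415  0.63091693] 23.2833
```

View pics/s7.png

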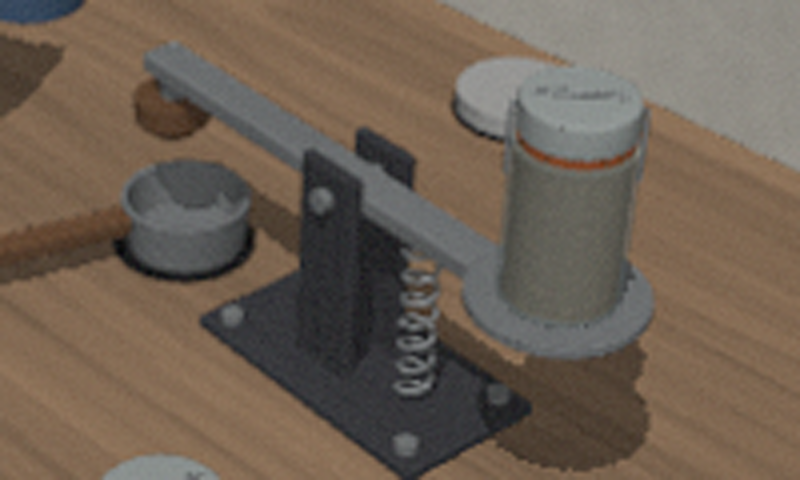

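View pics/t7.png

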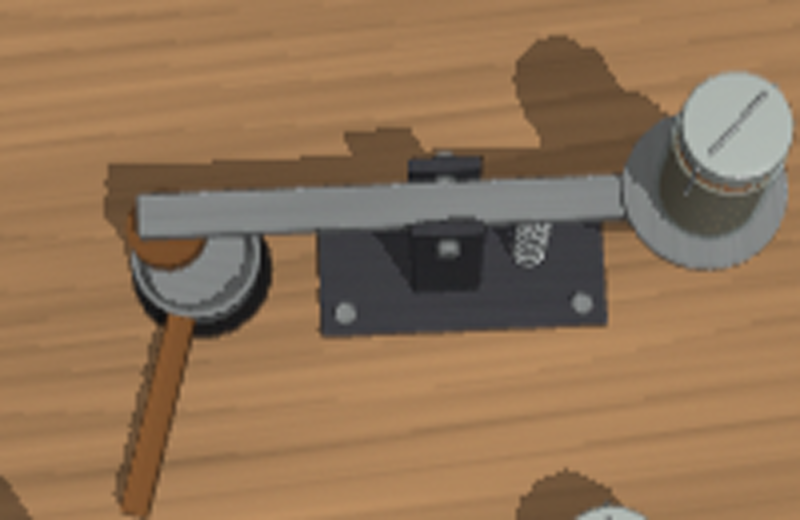

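The side view shows the dish concentric on the dark disc at (185,235). The top view has the dish rim centred near (199,253) and the jar lid at (737,126). I'll turn these into distances before handing in.

```bash
python3 - <<'E'
from h import *; from cell import r
d=load("top7.npz")
f=lambda U,V,z: px2w(d,(U+.5)/4-.5+210,(V+.5)/4-.5+140,z)
print("dish",f(199,253,.032)-[.6452,.0873,.032]); print("jar",f(737,126,.235),"pad",f(705,188,.127))
c=cloud(d); print("pad z",c[200,(400)],c[198,404])
r.hand_in()
E
```

```text
dish [ 1.49435805e-03 -1.80727896e-03  2.77555756e-17]
jar [ 0.61897507 -0.19732004  0.235     ] pad [ 0.6209515 -0.1963312  0.127    ]
pad z [ 0.58806639 -0.22218062  0.12505213] [ 0.62436506 -0.25826904 -0.00201381]
the job is handed in; nothing more can be done
```

The press is ready and I handed the job in at about 23 s of the 53 s allowed; no verdict was reported. I stood the tall jar on the weight pad, which swung the arm open. Only then did I pinch the dish by its handle and slide it in from the +y end onto the spot.

Last checks from the camera images, just before hand-in:
- **Jar:** it stands upright about 2 mm from the pad centre.
- **Pad:** it is down and level, at about 125 mm by the depth reading.
- **Dish:** it stands flat about 2–3 mm from the spot centre, under the raised head.
- **Gripper:** it is clear of everything.

No check failed or disagreed.

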